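# Shut the sample tube, then hold the warmer's sprung lid at its pointer

### The job

One of the three sample tubes in the stand still has its push cap standing up: press that cap fully home. Then lift the sprung lid of the block warmer by its front tab until the lid is at the same angle as the steel pointer arm at its left side, and finish while still holding it there, steady, so that a colleague can load the tube. Do not shift the pointer or knock the things standing around.

Things in the scene. Friction and masses are not known exactly. Their poses are not given: they have to be found in the camera images.
- dry_bath: block warmer fixed to the worktop: white housing 130 (x) x 170 (y) x 54 mm high, grey lid on top. Origin: centre of its underside; its front faces its own -x (roughly toward the robot), z up. The lid is hinged along its rear edge and opens upward.
- lid_hinge (a point): fixed point on the lid's hinge axis, midway across: 60 mm behind the warmer's origin (+x) and 63 mm above its underside. The axis runs along the warmer's own y.
- lid (a joint): lid angle in rad, 0 = shut, grows as its front edge rises (range 0 to 1.4). A spring closes it: torque about 0.36 N m shut, plus 0.4 N m per rad, plus the lid's weight of about 280 g; it takes about 3.5 to 5 N upward at the tab and it slams shut if let go. It starts shut.
- lid_tab (a point): centre of the black grip tab amid the lid's front edge. Tab: 48 mm out from the lid's edge, 12 mm wide (y), 14 high (z), 55 mm free below, both sides clear; this point is 27 mm out from the edge. Lid shut: 155 mm in front of the hinge axis (warmer's -x), 6 mm above it, 69 mm above the worktop; it swings on an arc about the hinge. Axes as the warmer's when shut, turning with the lid.
- pointer (a joint): angle in rad of the steel pointer arm on the left (+y) side of the warmer, on the same hinge axis and counted the same way as lid (0 = level, pointing to the front). The lid is at the mark when lid equals pointer. Set anew each time, 0.45 to 0.85 rad; held only by a friction of 0.25 N m.
- pointer_tip (a point): round end of the pointer arm, 118 mm from the hinge axis and 98 mm to the left of the warmer's mid plane; arm 6 mm wide, 3 mm thick.
- stand: grey tube stand, block 56 (x) x 156 (y) x 40 mm high, fixed to the worktop, origin under its centre. The three tubes are fixed in it in a row along its y, 48 mm apart.
- tube_a: the tube whose cap stands up. Origin: on its axis at the stand's top face (40 mm above the worktop). It may be in any of the three places.
- tube_b: a tube already shut, otherwise the same. Origin on its axis at the stand's top face. Top of its shut cap 35 mm above the origin.
- tube_c: another tube already shut, like tube_b.
- cap (a joint): how far the standing cap of tube_a has been pressed down, in m: about 0 to 0.002 at the start, 0.010 = fully home against its stop. A firm friction fit: it takes about 5 N and stays where it is left.
- cap_top (a point): centre of the top face of the standing cap (white, 19 mm diameter, 12.5 mm high); moves straight down with the cap. Fully home it is 75 mm above the worktop, level with the other two caps; at the start 8 to 10 mm higher.
- timer: bystander: small upright timer 26 x 56 x 58 mm, loose, origin under its centre.
- dropper_bottle: bystander: dropper bottle, 24 mm diameter, 56 mm high, loose, origin under its centre.
- slide_box: bystander: slide box 90 x 64 x 34 mm, loose, origin under its centre.

How it is judged (in metres and radians):
On the way, in this order (a step that is already met when the one before it is completed fails the run):
1. the standing cap is pressed fully home (value of joint cap above 0.0085 m), for 0.2 s.
2. the lid is raised to the pointer's angle by the gripper (angle between the x axis of lid_tab and the x axis of pointer_tip, either way round below 0.08 rad and contact force between the fingers and dry_bath above 1 N), for 0.2 s.
At the end, for the whole second after the job is handed in: The cap is home (within 1.5 mm of its stop), and through the last second the fingers hold the lid (over 1 N), still, within 0.08 rad (4.5 degrees) of the pointer's angle, with nothing else propping it (all of step 2 and value of joint cap above 0.0085 m and value of joint lid above 0.3 rad and velocity of joint lid between -0.1 and 0.1 rad/s and contact force between dry_bath and timer below 0.1 N and contact force between dry_bath and dropper_bottle below 0.1 N and contact force between dry_bath and slide_box below 0.1 N); the arm keeps its last pose, push and grip.
It fails at once if the pointer is shifted (tip moved over 10 mm) (distance of pointer_tip from where it was at the start of the episode above 0.01 m).
It fails at once if a bystander is knocked (moved over 25 mm) (distance of any of timer, dropper_bottle, slide_box from where it was at the start of the episode above 0.025 m).
It also fails if it takes over 46 s, if anything falls off the work surface, if the arm or the gripper's body presses on something with over 40 N, if the wrist force passes 120 N, or if a joint passes its speed limit or range.

### The arm

A 6-joint arm with a two-finger parallel gripper is mounted at the origin on a cart in front of the work surface, level with it; the furniture and walls round the work are solid. World frame = base frame: x ahead of the robot, y to its left, z up, the work surface at z = 0. Lengths are in mm, angles in rad, forces in N, time in s.
With the tool pointing down it reaches from about 400 to 825 mm from the base axis. Payload 7 kg.
Tool frame: the origin (TCP) lies between the finger pads; the fingertips stand 8 mm ahead of it and the grasp point (between the pads) lies 11 mm behind it; z points along the fingers, y is the line along which they close (so a half turn about z gives the same grasp; the last joint's range is limited). The gripper opens to 85 mm and grips with 20 to 120 N. Pads are 22 mm wide; open, the fingers measure 114 mm over their backs; the gripper's body (76 mm by 85 mm) begins 54 mm behind the grasp point. The pads swing forward as they close: fully open they stand 13 mm farther back than shut.
Start: joints at [-1.001, 0.359, 0.012, 0, -1.224, -0.288], TCP at [187.681, -648.36, 239.302] pointing down, gripper open.
Joint ranges: [-3.07, 3.07], [-1.43, 2.12], [-1.02, 1.25], [-3.03, 1.67], [-3.05, -0], [-3.03, 3.03]. Speed limits (rad/s): [2.39, 2.39, 3.01, 3.14, 3.14, 3.14].

### API

Orientations are given as a 3x3 rotation matrix whose columns are the frame's x, y, z axes.
In Python, from rig import ctrl gives the robot as it stands.
- The arm moves only by the tool send_rows, never from a script. Its argument "rows" is a list of rows, each a list of 3 entries, a list of its own where there are three numbers: the shift along the tool's x, y, z in mm, then the turn about the tool's z in degrees, then the finger opening in mm, from 0 to 85.4. In form: [[[tx, ty, tz], yaw, claw], ...]. A call has exactly 5 rows; each row is the pose to reach, as a shift and turn from the pose commanded when the call began, along the tool's axes at that moment; what a row does not reach only later rows make up. A row lasts 1/10 s, in which the tool goes at most 50 mm and 8.59 degrees, less where a joint would pass 70% of its speed; a pose out of reach is approached as far as the arm can. A call with a gripper value outside its range is refused whole. The fingers move at their own pace and stop on an object; the grip force is fixed at half the most. Time passes only in rows, so rows that repeat a pose let the fingers close, or fill a call up. It gives the time, the measured TCP pose, the force, the opening and the grip force at its end, in the units of the state.
- ctrl.state(): the state, without advancing time (a new reading comes with each control period).
- ctrl.read_camera(name): name is "scene" or "top" or "wrist"; returns the picture (480x640x3 uint8, red, green, blue); there is no depth.
- ctrl.camera_info(name): a dict with "K" (3x3 intrinsics, pixels), "rvec" (rotation vector, rad) and "tvec" (3), from world to camera coordinates, as OpenCV has them. Camera axes: x right, y down, z forward; pixel columns grow to the right and rows downward; lengths in mm; the calibration is good to about 2 mm. A picture is of the moment at which its call begins: read the wrist's pose just before it. camera_info takes no time and is no camera call; for the wrist camera it gives the pose at the moment of the call.
- ctrl.finish_job(): hands the job in; it is judged then, once.
Trained networks look in the newest picture that a camera, given by its name, has taken for a name from the list of things; names that differ only in an ending like _2 or _b are one class to them, and where a whole thing is asked for, a point or a joint stands for the part that bears it (a point fixed in the world has none). Each returns a list of dicts, best first, with "confidence" (0 to 1); they miss things now and then, are a little off and sometimes report something else, mostly with a low value. They report only what shows in the picture. A call takes as long as a camera call.
- ctrl.boxes_of(camera, label): "position" ([column, row] in pixels, amid what is visible of it).
- ctrl.pinpoint(camera, label): "position" ([column, row] in pixels: a listed point, or the origin of a listed thing).
The state is a dict: "t": time; "qpos": joint angles; "joint_velocities": joint speeds; "effort": joint torques, N m; "eef_pos": TCP position; "ee_rot": TCP orientation; "wrist_force": force on the tool from outside, world axes, zero at the start; "torque": the same for the moment, N m; "grip_width": finger opening in mm; "grasp_force": force on a finger pad.
Only numpy, scipy, OpenCV 4.12 (cv2) and the standard library are available. Lean on these libraries where they do the work, as an engineer would, in place of code of your own. Each camera call takes 0.05 s, during which the arm holds its last target. There are 200 camera calls.

## Working session

There is one attempt and no reset: what is moved stays moved. The work goes in short steps, Python scripts to look and compute and a tool call to move; the robot and the scene stay as the last step left them, time stands still between calls to the robot, and variables do not carry over. Pictures are saved under pics/ and viewed, at most 12 in all, crops included, and the job is handed in when it is done.

Besides the shell and the picture viewer there is one more tool, called after ">>>" as a command line: name --argument value ..., lists and objects as JSON in quotes. send_rows: Moves the arm, as the interface text tells. Its arguments: {"type":"object","properties":{"rows":{"type":"array","items":{"type":"array"}}},"required":["rows"]}

```bash
mkdir -p pics
cat > h.py <<'E'
import numpy as np, cv2
from rig import ctrl
def P(cam):
    i=ctrl.camera_info(cam); K=np.array(i["K"],float); R=cv2.Rodrigues(np.array(i["rvec"],float))[0]; t=np.array(i["tvec"],float).ravel()
    return K,R,t
def onz(cam,px,z):
    K,R,t=P(cam); d=R.T@np.linalg.inv(K)@np.array([px[0],px[1],1.]); c=-R.T@t
    return c+d*(z-c[2])/d[2]
def tri(obs):
    A=[];b=[]
    for cam,px in obs:
        K,R,t=P(cam); d=R.T@np.linalg.inv(K)@np.array([px[0],px[1],1.]); d/=np.linalg.norm(d); c=-R.T@t
        M=np.eye(3)-np.outer(d,d); A.append(M); b.append(M@c)
    return np.linalg.lstsq(np.vstack(A),np.hstack(b),rcond=None)[0]
def proj(cam,p):
    K,R,t=P(cam); q=K@(R@np.array(p,float)+t); return q[:2]/q[2]
def save(cam,n):
    im=ctrl.read_camera(cam); cv2.imwrite(f"pics/{n}.png",im[:,:,::-1]); return im
E
python3 - <<'E'
from h import *
s=ctrl.state(); print(s["t"],s["eef_pos"],np.round(s["ee_rot"],3).tolist(),s["grip_width"])
for cam in ["scene","top"]:
    save(cam,cam+"0")
    K,R,t=P(cam); print(cam,K[0,0],(-R.T@t).round(),R[2].round(2))
    for l in ["dry_bath","lid_hinge","lid_tab","pointer_tip","stand","tube_a","tube_b","cap_top","timer","dropper_bottle","slide_box"]:
        print(l,[(np.round(d["position"],1).tolist(),round(d["confidence"],2)) for d in ctrl.pinpoint(cam,l)[:4]])
E
```

```text
0.0 [ 187.56346687 -647.93411465  238.37350429] [[-0.961, -0.278, -0.001], [-0.278, 0.961, 0.002], [0.0, 0.002, -1.0]] 85.34181114178983
scene 559.9071820846315 [-161. -629.  947.] [ 0.53  0.51 -0.67]
dry_bath [([305.0, 254.2], 0.92)]
lid_hinge [([326.4, 223.2], 0.97)]
lid_tab [([276.7, 250.8], 0.95)]
pointer_tip [([267.4, 198.0], 0.62), ([414.7, 333.1], 0.3)]
stand [([392.1, 329.1], 0.56)]
tube_a [([414.2, 331.1], 0.64), ([372.8, 309.9], 0.61), ([391.7, 320.3], 0.49)]
tube_b [([414.2, 331.1], 0.64), ([372.8, 309.9], 0.61), ([391.7, 320.3], 0.49)]
cap_top [([416.1, 315.2], 0.45)]
timer [([446.1, 298.4], 0.93)]
dropper_bottle [([219.9, 221.5], 0.41), ([392.3, 321.0], 0.32), ([414.9, 313.0], 0.26)]
slide_box []
top 544.4367260890408 [ 411.   36. 1574.] [ 0.09  0.   -1.  ]
dry_bath [([301.4, 244.4], 0.72), ([425.2, 256.3], 0.31), ([215.4, 275.3], 0.24)]
lid_hinge [([300.6, 225.3], 0.6)]
lid_tab [([299.8, 276.1], 0.56)]
pointer_tip [([260.6, 252.7], 0.54), ([421.2, 258.9], 0.26)]
stand [([402.8, 264.2], 0.87), ([261.0, 250.6], 0.33)]
tube_a [([404.7, 261.2], 0.54), ([421.9, 259.4], 0.48), ([390.6, 265.9], 0.36)]
tube_b [([404.7, 261.2], 0.54), ([421.9, 259.4], 0.48), ([390.6, 265.9], 0.36)]
cap_top [([427.4, 259.5], 0.43)]
timer [([301.6, 276.6], 0.55), ([411.6, 207.3], 0.5)]
dropper_bottle [([218.4, 272.9], 0.5)]
slide_box [([175.2, 273.5], 0.71)]
```

View pics/scene0.png

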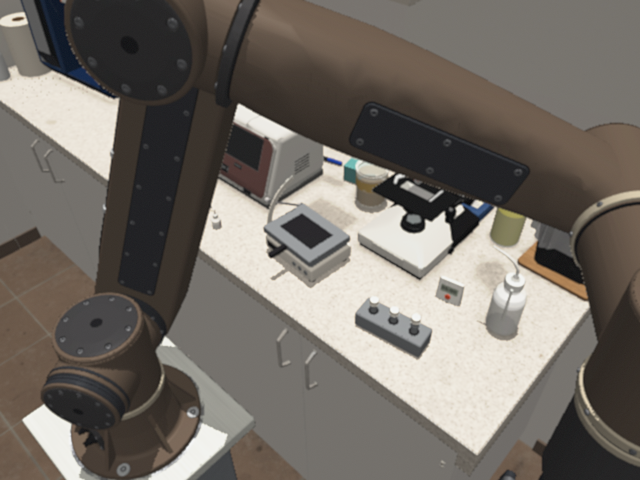

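Run:
```python
from h import *
im=cv2.imread("pics/top0.png"); cv2.imwrite("pics/top0c.png",cv2.resize(im[180:320,150:460],None,fx=2.5,fy=2.5,interpolation=cv2.INTER_CUBIC))
for n,a,b in [("bath",[305,254.2],[301.4,244.4]),("hinge",[326.4,223.2],[300.6,225.3]),("tab",[276.7,250.8],[299.8,276.1]),("tip",[267.4,198],[260.6,252.7]),("cap",[416.1,315.2],[427.4,259.5]),("tubeR",[414.2,331.1],[421.9,259.4]),("tubeM",[391.7,320.3],[404.7,261.2]),("tubeL",[372.8,309.9],[390.6,265.9]),("stand",[392.1,329.1],[402.8,264.2]),("timer",[446.1,298.4],[411.6,207.3]),("drop",[219.9,221.5],[218.4,272.9])]:
    p=tri([("scene",a),("top",b)]); print(n,p.round(1),[(proj(c,p)-q).round(1).tolist() for c,q in [("scene",a),("top",b)]])
for z in (63,69): print(onz("top",[300.6,225.3],z).round(1),onz("top",[299.8,276.1],z).round(1),onz("scene",[326.4,223.2],z).round(1),onz("scene",[276.7,250.8],z).round(1))
for z in (84,):print(onz("top",[427.4,259.5],z).round(1),onz("scene",[416.1,315.2],z).round(1))
```

```text
bath [532.   70.2   2.6] [[2.2, -0.2], [-1.2, 1.4]]
hinge [587.2  63.5  69.7] [[-1.9, 0.2], [1.1, -1.2]]
tab [441.1  72.7  75.6] [[1.0, -0.1], [-0.5, 0.7]]
tip [506.1 171.7 136.7] [[-0.5, 0.0], [0.3, -0.3]]
cap [ 481.3 -276.8   97.5] [[-0.4, 0.0], [0.2, -0.2]]
tubeR [ 485.6 -274.4   41.7] [[-1.2, 0.1], [0.6, -0.6]]
tubeM [ 480.  -224.3   40. ] [[-0.0, 0.0], [0.0, -0.0]]
tubeL [ 467.4 -183.    50.9] [[-0.2, 0.0], [0.1, -0.1]]
stand [ 475.5 -225.9   16. ] [[-2.1, 0.2], [1.1, -1.0]]
timer [ 639.2 -257.3    1. ] [[-0.5, 0.1], [0.3, -0.3]]
drop [456.6 305.3  18.7] [[0.5, -0.0], [-0.3, 0.3]]
[584.7  66.9  63. ] [443.1  71.5  63. ] [596.6  65.8  63. ] [448.   84.4  63. ]
[584.   66.7  69. ] [443.   71.3  69. ] [591.4  61.1  69. ] [443.9  79.6  69. ]
[ 481.5 -279.1   84. ] [ 492.1 -271.7   84. ]
```

The scene shows the warmer at about (305,240), its tab at (277,251), and the stand at (393,325). The right-hand tube (416,320) seems to be the one with the standing cap. Next I check the top crop.

View pics/top0c.png

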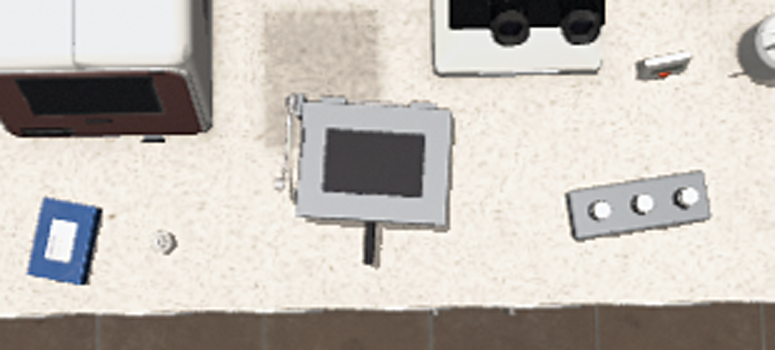

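The top view shows the stand's right-hand cap at about (424,259) and the pointer arm left of the lid with its tip at about (262,253). I'll move toward the stand and look with the wrist camera.

>>> send_rows --rows '[[[-38,27,4],0,0],[[-76,55,8],0,0],[[-114,82,12],4,0],[[-152,110,16],8,0],[[-190,137,20],12,0]]'

```text
t: 1.7
eef_pos: [332.9, -462.4, 219.4]
ee_rot: [[-0.998, -0.069, 0.0], [-0.069, 0.998, -0.0], [-0.0, -0.0, -1.0]]
wrist_force: [1.7, -1.2, 0.1]
grip_width: 12.2
grasp_force: 0.0
```

Run:
```python
from h import *
s=ctrl.state(); print(s["t"],s["eef_pos"],np.round(s["ee_rot"],3).tolist(),s["grip_width"])
K,R,t=P("wrist"); print((-R.T@t).round(),R.round(2).tolist())
d=np.array([480,-277,200])-s["eef_pos"]; print(np.array(s["ee_rot"]).T@d)
```

```text
1.7 [ 332.88916504 -462.41277645  219.38171813] [[-0.998, -0.069, 0.0], [-0.069, 0.998, -0.0], [-0.0, -0.0, -1.0]] 12.232901391552481
[ 253. -469.  355.] [[-0.07, 1.0, -0.0], [0.95, 0.06, 0.31], [0.31, 0.02, -0.95]]
[-159.5750741   174.80082564   19.38075112]
```

>>> send_rows --rows '[[[-38,41,4],0,0],[[-76,83,8],2,0],[[-114,125,12],4,0],[[-150,165,16],6,0],[[-159,175,19],7,0]]'

```text
t: 2.2
eef_pos: [479.7, -275.7, 200.7]
ee_rot: [[-0.999, 0.05, 0.001], [0.05, 0.999, -0.0], [-0.001, -0.0, -1.0]]
wrist_force: [0.5, -0.6, 0.7]
grip_width: -0.1
grasp_force: 0.0
```

Run:
```python
from h import *
s=ctrl.state(); print(s["t"],s["eef_pos"],np.round(s["ee_rot"],3).tolist(),s["grip_width"])
save("wrist","w1")
for l in ["cap_top","tube_a","stand"]:
  for d in ctrl.pinpoint("wrist",l)[:4]:
    print(l,np.round(d["position"],1),round(d["confidence"],2),[onz("wrist",d["position"],z).round(1).tolist() for z in ((84,75) if l=="cap_top" else (40,) if l=="tube_a" else (0,))])
```

```text
2.2 [ 479.66431455 -275.65166996  200.71619185] [[-0.999, 0.05, 0.001], [0.05, 0.999, -0.0], [-0.001, -0.0, -1.0]] -0.05205114963307966
cap_top [320.5 244.7] 0.79 [[487.2, -274.4, 84.0], [490.3, -274.5, 75.0]]
cap_top [438.4 204.8] 0.29 [[462.7, -194.0, 84.0], [464.9, -191.2, 75.0]]
tube_a [437.3 205.5] 0.79 [[472.9, -182.5, 40.0]]
tube_a [382.  220.3] 0.75 [[482.9, -226.1, 40.0]]
tube_a [322.6 226.7] 0.73 [[486.0, -273.8, 40.0]]
stand [372.  207.2] 0.62 [[480.9, -229.7, 0.0]]
```

View pics/w1.png

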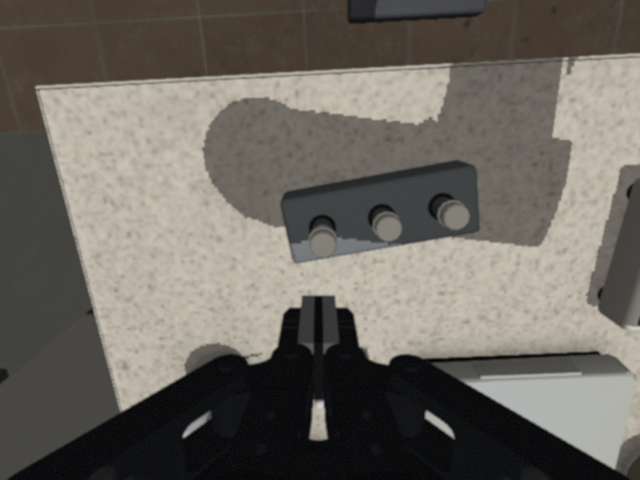

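The wrist view shows the caps at about (322,245), (388,220) and (454,210). The network puts the standing cap at (320,245). I'll check each cap's height against its tube base.

Run:
```python
from h import *
B={"R":(486,-273.8),"M":(481,-226.5),"L":(473.5,-179.5)}
for n,(x,y) in B.items(): print(n,[proj("wrist",[x,y,z]).round(1).tolist() for z in (40,62.5,75,84)],[proj("top",[x,y,z]).round(1).tolist() for z in (75,84)],[proj("scene",[x,y,z]).round(1).tolist() for z in (40,75,84)])
im=cv2.imread("pics/w1.png")[170:280,270:500]; a=cv2.resize(im,None,fx=3,fy=3,interpolation=cv2.INTER_CUBIC)
s=cv2.imread("pics/scene0.png")[280:360,345:445]; b=cv2.resize(s,None,fx=3.3,fy=3.3,interpolation=cv2.INTER_CUBIC)
c=np.zeros((600,690,3),np.uint8); c[:330]=cv2.convertScaleAbs(a,alpha=1.4); c[330:594,:330]=b; cv2.imwrite("pics/c1.png",c)
```

```text
R [[323.9, 227.4], [324.3, 235.9], [324.6, 241.2], [324.8, 245.3]] [[424.7, 258.1], [425.4, 257.9]] [[412.9, 331.5], [414.7, 320.4], [415.2, 317.5]]
M [[382.7, 218.7], [387.6, 226.6], [390.6, 231.5], [392.9, 235.3]] [[407.6, 260.2], [408.2, 260.0]] [[392.8, 320.6], [394.2, 309.5], [394.5, 306.6]]
L [[442.2, 206.7], [451.6, 213.8], [457.5, 218.2], [462.1, 221.6]] [[390.7, 263.2], [391.1, 263.1]] [[372.8, 310.8], [373.8, 299.8], [374.0, 296.8]]
```

View pics/c1.png

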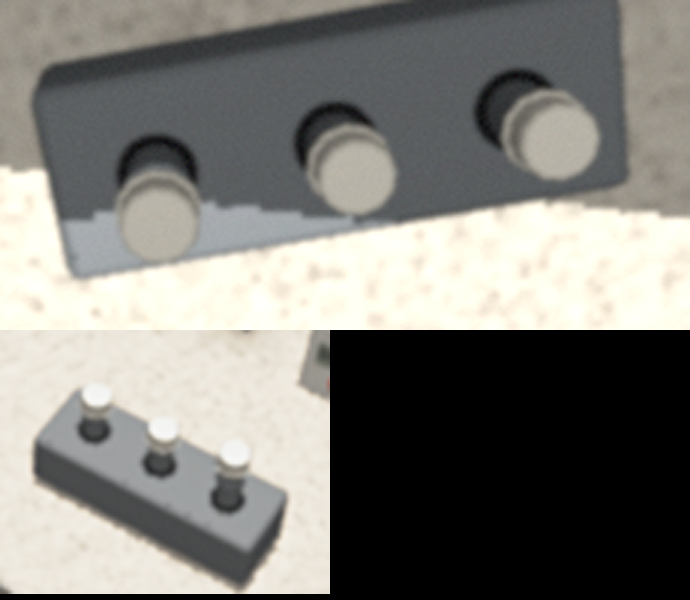

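The right-hand tube has the standing cap: the gap below it is clear in both views, at (322,244) in the wrist image. Its axis is at about (486.5, -274).

>>> send_rows --rows '[[[-7,2,40],0,0],[[-7,2,80],0,0],[[-7,2,98],0,0],[[-7,2,103],0,0],[[-7,2,106],0,0]]'

```text
t: 2.9
eef_pos: [484.8, -277.2, 94.5]
ee_rot: [[-0.999, 0.051, -0.0], [0.051, 0.999, -0.0], [0.0, -0.0, -1.0]]
wrist_force: [0.4, -0.3, 0.7]
grip_width: -0.1
grasp_force: 0.0
```

>>> send_rows --rows '[[[0,0,3],0,0],[[0,0,6],0,0],[[0,0,9],0,0],[[0,0,12],0,0],[[0,0,12],0,0]]'

```text
t: 3.4
eef_pos: [485.8, -276.8, 83.1]
ee_rot: [[-0.999, 0.05, 0.002], [0.05, 0.999, -0.001], [-0.002, -0.001, -1.0]]
wrist_force: [-0.2, -2.7, 4.0]
grip_width: -0.2
grasp_force: 1.8
```

>>> send_rows --rows '[[[0,2,1],0,0],[[0,2,2],0,0],[[0,2,3],0,0],[[0,2,3],0,0],[[0,2,3],0,0]]'

```text
t: 3.9
eef_pos: [486.3, -275.7, 82.8]
ee_rot: [[-0.999, 0.048, 0.003], [0.048, 0.999, -0.003], [-0.003, -0.003, -1.0]]
wrist_force: [-7.6, -3.5, 26.2]
grip_width: -0.2
grasp_force: 13.1
```

Force rose to 26 N with no further travel, so the cap is home. I'll retract and go to the warmer.

>>> send_rows --rows '[[[0,0,-40],0,0],[[0,0,-80],0,0],[[5,30,-110],0,45],[[15,75,-125],0,45],[[25,120,-128],0,45]]'

```text
t: 4.4
eef_pos: [467.0, -151.9, 209.4]
ee_rot: [[-0.999, 0.051, 0.004], [0.051, 0.999, 0.001], [-0.004, 0.001, -1.0]]
wrist_force: [1.5, 1.0, -0.4]
grip_width: 43.4
grasp_force: 0.0
```

>>> send_rows --rows '[[[9,45,0],0,45],[[18,90,0],0,45],[[27,135,0],0,45],[[36,180,0],0,45],[[44,225,0],0,45]]'

```text
t: 4.9
eef_pos: [432.5, 75.8, 207.6]
ee_rot: [[-0.999, 0.05, 0.001], [0.05, 0.999, 0.001], [-0.001, 0.001, -1.0]]
wrist_force: [1.9, 0.4, -0.5]
grip_width: 45.1
grasp_force: 0.0
```

Run:
```python
from h import *
s=ctrl.state(); print(s["t"],s["eef_pos"],np.round(s["ee_rot"],3).tolist(),s["grip_width"])
save("wrist","w2")
for l,z in [("lid_tab",69),("lid_hinge",63),("pointer_tip",130),("dry_bath",0)]:
  for d in ctrl.pinpoint("wrist",l)[:2]: print(l,np.round(d["position"],1),round(d["confidence"],2),onz("wrist",d["position"],z).round(1))
save("top","top1"); save("scene","scene1")
for c in ("top","scene"):
 for l,z in [("cap_top",75),("lid_tab",69),("lid_hinge",63),("pointer_tip",130)]:
  for d in ctrl.pinpoint(c,l)[:1]: print(c,l,np.round(d["position"],1),round(d["confidence"],2),onz(c,d["position"],z).round(1))
```

```text
4.9 [432.54801041  75.82435035 207.57507846] [[-0.999, 0.05, 0.001], [0.05, 0.999, 0.001], [-0.001, 0.001, -1.0]] 45.05250006988062
lid_tab [326.2 236.8] 0.93 [441.9  83.4  69. ]
lid_hinge [318.  397.3] 0.92 [593.5  68.2  63. ]
pointer_tip [473.9 358.7] 0.92 [510.1 172.3 130. ]
dry_bath [318.8 304.5] 0.6 [534.4  68.9   0. ]
top cap_top [426.  258.7] 0.41 [ 484.2 -277.2   75. ]
top lid_tab [413.6 207.1] 0.61 [ 629.1 -249.3   69. ]
top lid_hinge [301.3 224.8] 0.56 [586.   64.9  63. ]
top pointer_tip [263.8 250.7] 0.37 [510.9 164.5 130. ]
scene cap_top [418.  321.7] 0.62 [ 487.8 -280.5   75. ]
scene lid_tab [275.9 250. ] 0.78 [444.5  82.9  69. ]
scene lid_hinge [325.7 220.8] 0.67 [602.   73.1  63. ]
scene pointer_tip [389.8 322.7] 0.49 [ 409.5 -265.4  130. ]
```

View pics/w2.png

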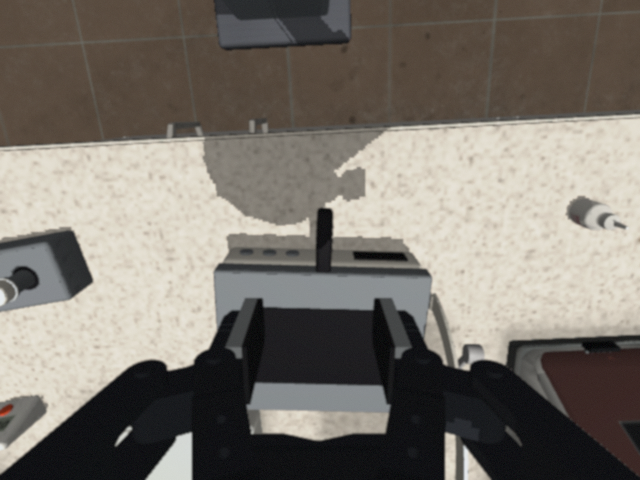

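The wrist view shows the tab at (324,240), the lid's front edge at row 268 and the pointer tip at about (472,355). I'll fit the warmer pose and pointer angle jointly.

```bash
cat > fit.py <<'E'
from h import *
from scipy.optimize import least_squares
def model(p):
    x,y,a,th=p; ca,sa=np.cos(a),np.sin(a)
    W=lambda v:np.array([x+ca*v[0]-sa*v[1],y+sa*v[0]+ca*v[1],v[2]])
    return dict(lid_hinge=W([60,0,63]),lid_tab=W([-95,0,69]),dry_bath=W([0,0,0]),pointer_tip=W([60-118*np.cos(th),98,63+118*np.sin(th)]))
def fit(obs):
    cams={c:P(c) if isinstance(c,str) else c for c,_,_ in obs} if all(isinstance(c,str) for c,_,_ in obs) else None
    def r(p):
        m=model(p); o=[]
        for c,l,px in obs:
            K,R,t=cams[c] if cams else c; q=K@(R@m[l]+t); o+=list((q[:2]/q[2]-px))
        return o
    s=least_squares(r,[530,70,-.05,.65],loss="soft_l1"); return s.x,np.array(r(s.x)).reshape(-1,2).round(1)
E
python3 - <<'E'
from fit import *
w=[("wrist","lid_tab",[325,239]),("wrist","lid_hinge",[318,397.3]),("wrist","pointer_tip",[473.9,358.7]),("wrist","dry_bath",[318.8,304.5])]
o=[("top","lid_tab",[299,277]),("top","lid_hinge",[301,225]),("top","pointer_tip",[261.5,252.9]),("top","dry_bath",[301.4,244.4]),("scene","lid_tab",[276.3,250.4]),("scene","lid_hinge",[326,222]),("scene","dry_bath",[305,254.2]),("scene","pointer_tip",[267.4,198])]
for n,s in (("w",w),("o",o),("all",w+o)):
    x,r=fit(s); print(n,x.round(3),{k:v.round(1).tolist() for k,v in model(x).items() if k in("lid_tab","pointer_tip")}); print(r.tolist())
K,R,t=P("wrist"); print((-R.T@t).round(1))
a=cv2.imread("pics/w2.png")[260:480,400:520]; b=cv2.imread("pics/scene1.png")[170:290,220:380]
c=np.zeros((600,800,3),np.uint8); z=cv2.resize(a,None,fx=2.7,fy=2.7,interpolation=2); c[:z.shape[0],:z.shape[1]]=z; z=cv2.resize(b,None,fx=2.9,fy=2.9,interpolation=2); c[:z.shape[0],330:330+z.shape[1]]=z; cv2.imwrite("pics/c2.png",c)
E
```

```text
w [ 5.35751e+02  6.84590e+01 -8.90000e-02  6.28000e-01] {'lid_tab': [441.1, 76.9, 69.0], 'pointer_tip': [509.1, 169.2, 132.3]}
[[-0.3, -3.3], [-0.7, 1.8], [0.3, -0.1], [0.8, 0.8]]
o [ 5.34254e+02  7.04360e+01 -5.50000e-02  6.63000e-01] {'lid_tab': [439.4, 75.7, 69.0], 'pointer_tip': [506.7, 170.1, 135.6]}
[[-0.7, 0.4], [-0.6, -3.1], [0.0, -0.7], [-1.3, 0.7], [0.2, 2.2], [-0.7, 1.4], [2.8, 0.0], [0.2, 0.6]]
all [ 5.35141e+02  6.87580e+01 -8.40000e-02  6.35000e-01] {'lid_tab': [440.5, 76.8, 69.0], 'pointer_tip': [508.5, 169.4, 133.0]}
[[-0.5, -4.1], [-0.1, 1.2], [1.0, -0.2], [1.1, 0.2], [-1.2, 0.1], [0.7, -3.4], [0.4, -1.4], [-0.7, 0.3], [0.2, 1.7], [0.6, 1.9], [3.5, 0.2], [1.1, 1.2]]
[354.1  76.6 342.7]
```

View pics/c2.png

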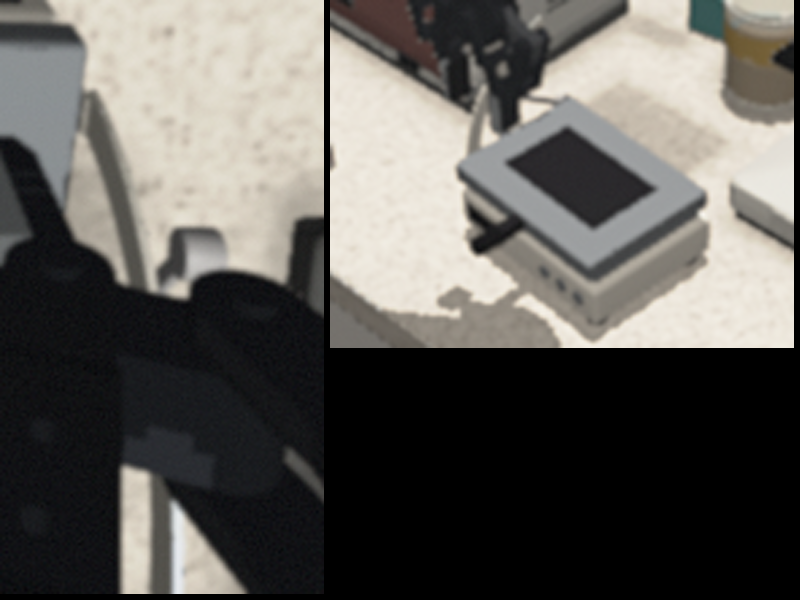

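The pointer's round end is at about (474,354) in the wrist image, and θ is about 0.64. One more wrist view from the left will refine it.

>>> send_rows --rows '[[[0,35,0],2,45],[[10,70,0],2,45],[[20,100,0],2,45],[[20,120,0],2,45],[[20,120,0],2,45]]'

```text
t: 6.15
eef_pos: [419.7, 196.6, 207.3]
ee_rot: [[-0.997, 0.082, 0.0], [0.082, 0.997, 0.0], [-0.0, 0.0, -1.0]]
wrist_force: [0.7, -0.1, -0.0]
grip_width: 44.7
grasp_force: 0.0
```

Run:
```python
from fit import *
s=ctrl.state(); print(s["t"],s["eef_pos"],np.round(s["ee_rot"],3).tolist())
save("wrist","w3"); obs=[]
for l in ["lid_tab","lid_hinge","pointer_tip","dry_bath"]:
  for d in ctrl.pinpoint("wrist",l)[:1]: print(l,np.round(d["position"],1),round(d["confidence"],2)); obs.append(("wrist",l,d["position"]))
o=[("top","lid_tab",[299,277]),("top","lid_hinge",[301,225]),("top","pointer_tip",[261.5,252.9]),("top","dry_bath",[301.4,244.4]),("scene","lid_tab",[276.3,250.4]),("scene","lid_hinge",[326,222]),("scene","dry_bath",[305,254.2]),("scene","pointer_tip",[267.4,198])]
for q in (obs,obs+o):
  x,r=fit(q); print(x.round(3),{k:v.round(1).tolist() for k,v in model(x).items()}); print(r.tolist())
```

```text
6.15 [419.65538195 196.63633975 207.31317671] [[-0.997, 0.082, 0.0], [0.082, 0.997, 0.0], [-0.0, 0.0, -1.0]]
lid_tab [172.9 263.8] 0.63
pointer_tip [293.2 380.1] 0.71
dry_bath [204.5 323.9] 0.9
[ 5.33427e+02  6.63910e+01 -1.31000e-01  5.84000e-01] {'lid_hinge': [592.9, 58.5, 63.0], 'lid_tab': [439.2, 78.8, 69.0], 'dry_bath': [533.4, 66.4, 0.0], 'pointer_tip': [508.1, 168.6, 128.0]}
[[-0.1, -0.5], [0.3, 0.0], [-0.3, 0.9]]
[ 5.33664e+02  6.85820e+01 -9.30000e-02  6.10000e-01] {'lid_hinge': [593.4, 63.0, 63.0], 'lid_tab': [439.1, 77.4, 69.0], 'dry_bath': [533.7, 68.6, 0.0], 'pointer_tip': [506.3, 169.6, 130.6]}
[[-2.0, -0.6], [1.3, 0.2], [1.9, 1.0], [-1.4, 0.6], [0.9, -2.8], [0.4, -0.4], [-0.6, 0.8], [-0.5, 1.9], [0.4, 2.3], [3.1, 0.5], [0.4, 2.4]]
```

View pics/w3.png

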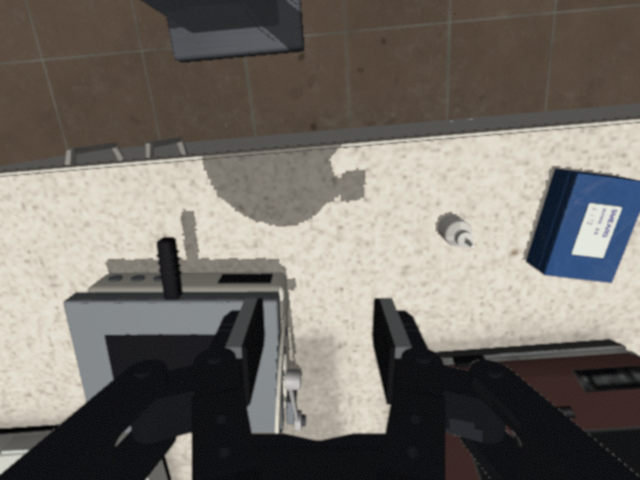

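The view shows the pointer clearly: tip at (293,378), pivot at about (299,420), and the tab at (170,266). I'll triangulate the tip from the two wrist views.

Run:
```python
from fit import *
s=ctrl.state(); Rt=np.array(s["ee_rot"]);p=np.array(s["eef_pos"])
K,R,t=P("wrist"); A=R@Rt; b=R@p+t
R2=np.array([[-0.9987,0.050,0.001],[0.050,0.9987,0.001],[-0.001,0.001,-1]]);p2=np.array([432.548,75.824,207.575])
Rw=A@R2.T; w2=(K,Rw,b-Rw@p2); w3=(K,R,t); print((-Rw.T@w2[2]).round(1))
T,S=P("top"),P("scene")
def T2(o):
    X=cv2.triangulatePoints; M=[];B=[]
    for (K,R,t),px in o:
        d=R.T@np.linalg.inv(K)@np.array([*px,1.]);d/=np.linalg.norm(d);Q=np.eye(3)-np.outer(d,d);M.append(Q);B.append(Q@(-R.T@t))
    return np.linalg.lstsq(np.vstack(M),np.hstack(B),rcond=None)[0].round(1)
print("tip",T2([(w2,(474,356)),(w3,(293,378))]),T2([(w2,(474,356)),(w3,(293,378)),(T,(261.5,252.9)),(S,(267.4,198))]))
print("tab",T2([(w2,(325,239)),(w3,(171,265))]))
print("pivot",onz("wrist",(299,421),63))
O=[(w2,"lid_tab",[325,239]),(w2,"lid_hinge",[318,397.3]),(w2,"pointer_tip",[474,356]),(w3,"lid_tab",[171,265]),(w3,"pointer_tip",[293,378]),(w2,"dry_bath",[318.8,304.5]),(w3,"dry_bath",[204.5,323.9])]
for q in (O,O+[(T,"lid_tab",[299,277]),(T,"lid_hinge",[301,225]),(T,"pointer_tip",[261.5,252.9]),(S,"pointer_tip",[267.4,198]),(S,"lid_tab",[276.3,250.4]),(S,"lid_hinge",[326,222])]):
    x,r=fit(q);print(x.round(3),{k:v.round(1).tolist() for k,v in model(x).items()},r.tolist())
a=cv2.imread("pics/w3.png")[340:440,240:340];cv2.imwrite("pics/c3.png",cv2.resize(a,None,fx=6,fy=6,interpolation=2))
```

```text
[352.9  78.9 342.9]
tip [501.8 169.6 136.3] [504.1 169.9 135.9]
tab [439.9  79.5  74.4]
pivot [603.83470577 159.27936543  63.        ]
[ 5.34452e+02  7.06150e+01 -7.40000e-02  6.22000e-01] {'lid_hinge': [594.3, 66.2, 63.0], 'lid_tab': [439.7, 77.7, 69.0], 'dry_bath': [534.5, 70.6, 0.0], 'pointer_tip': [506.0, 171.0, 131.8]} [[-2.8, -4.1], [-0.5, 1.0], [-1.5, -1.1], [0.4, -1.1], [3.5, 2.9], [0.2, 0.1], [4.0, 1.5]]
[ 5.34554e+02  7.06050e+01 -7.30000e-02  6.25000e-01] {'lid_hinge': [594.4, 66.2, 63.0], 'lid_tab': [439.8, 77.5, 69.0], 'dry_bath': [534.6, 70.6, 0.0], 'pointer_tip': [506.1, 170.9, 132.0]} [[-3.0, -3.9], [-0.3, 1.1], [-1.5, -0.7], [0.2, -0.9], [3.4, 3.3], [0.2, 0.2], [4.0, 1.6], [-1.4, 0.3], [-0.2, -3.2], [-0.2, -0.4], [-0.1, 1.7], [-0.3, 1.7], [-0.3, 1.6]]
```

View pics/c3.png

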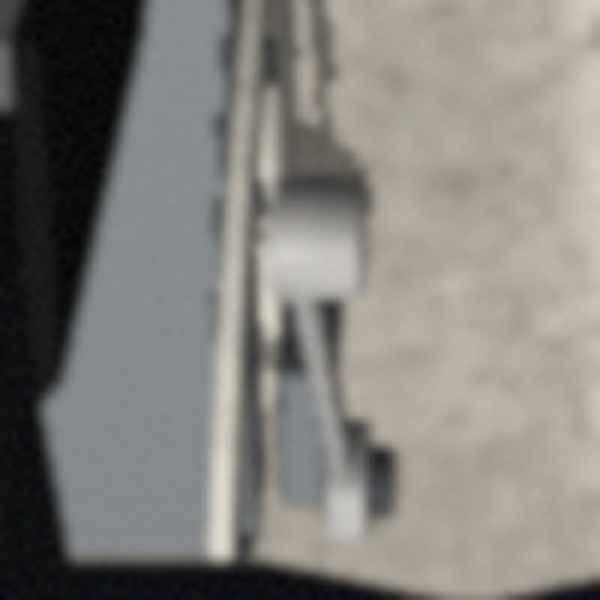

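θ is about 0.63. Now I go above the tab and descend.

>>> send_rows --rows '[[[-7,-40,0],0,50],[[-16,-80,0],0,50],[[-27,-117,20],0,50],[[-27,-117,60],0,50],[[-27,-117,90],0,50]]'

```text
t: 6.9
eef_pos: [436.2, 73.6, 116.3]
ee_rot: [[-0.996, 0.089, 0.001], [0.089, 0.996, 0.001], [-0.0, 0.001, -1.0]]
wrist_force: [0.5, 0.6, -0.8]
grip_width: 49.9
grasp_force: 0.0
```

>>> send_rows --rows '[[[0,0,25],0,50],[[0,0,45],0,50],[[0,0,59],0,50],[[0,0,59],0,50],[[0,0,59],0,50]]'

```text
t: 7.4
eef_pos: [436.6, 75.3, 58.6]
ee_rot: [[-0.996, 0.085, -0.0], [0.085, 0.996, -0.0], [0.0, -0.0, -1.0]]
wrist_force: [0.6, -0.0, 0.8]
grip_width: 50.3
grasp_force: 0.0
```

>>> send_rows --rows '[[[0,0,0],0,15],[[0,0,0],0,10],[[0,0,0],0,5],[[0,0,0],0,0],[[0,0,0],0,0]]'

```text
t: 7.9
eef_pos: [437.6, 79.8, 59.4]
ee_rot: [[-0.996, 0.084, 0.004], [0.084, 0.996, 0.006], [-0.003, 0.007, -1.0]]
wrist_force: [-12.5, 25.5, 4.0]
grip_width: 11.2
grasp_force: 61.3
```

The tab is gripped (11 mm, 61 N). I'll relieve the sideways load and lift along the arc.

>>> send_rows --rows '[[[-1,5,-10],0,0],[[-2,5,-20],0,0],[[-4,5,-29],0,0],[[-6.5,5,-39],0,0],[[-9.5,5,-48],0,0]]'

```text
t: 8.4
eef_pos: [446.2, 79.6, 106.8]
ee_rot: [[-0.996, 0.085, -0.0], [0.085, 0.996, -0.0], [0.0, -0.0, -1.0]]
wrist_force: [5.1, -1.2, -10.3]
grip_width: 10.9
grasp_force: 59.2
```

Run:
```python
from h import *
s=ctrl.state(); print(s["t"],s["eef_pos"],s["grip_width"],s["grasp_force"],s["wrist_force"],s["torque"])
```

```text
8.4 [446.16868316  79.60884576 106.79439268] 10.892420130436717 59.17672634124756 [  5.0953643   -1.18199472 -10.29162925] [-0.47730868 -1.05693508  0.10672321]
```

>>> send_rows --rows '[[[-3.7,0,-9],0,0],[[-8,0,-18],0,0],[[-13,0,-27],0,0],[[-18,0,-35],0,0],[[-24,0,-43],0,0]]'

```text
t: 8.9
eef_pos: [469.9, 77.7, 149.5]
ee_rot: [[-0.996, 0.085, -0.002], [0.085, 0.996, -0.0], [0.002, -0.0, -1.0]]
wrist_force: [0.8, 0.1, -10.7]
grip_width: 10.9
grasp_force: 58.3
```

Run:
```python
from h import *
s=ctrl.state(); print(s["t"],s["eef_pos"],s["grip_width"],s["wrist_force"],s["torque"])
a=save("wrist","w4"); b=save("scene","s4")
for c in("wrist","scene"):
 for l in("pointer_tip","lid_tab","lid_hinge"):
  for d in ctrl.pinpoint(c,l)[:1]: print(c,l,np.round(d["position"],1),round(d["confidence"],2))
z=np.zeros((600,800,3),np.uint8); z[:480,:400]=a[:,180:580,::-1]; q=cv2.resize(b[150:310,220:380],None,fx=2.5,fy=2.5,interpolation=2); z[:400,400:]=q[:,:,::-1]; cv2.imwrite("pics/c4.png",z)
```

```text
8.9 [469.91529659  77.65301567 149.51518028] 10.926657517801681 [  0.79075975   0.09318448 -10.73763594] [0.01959338 0.52269759 0.1420446 ]
wrist pointer_tip [527.4 353.1] 0.78
wrist lid_tab [317.9 331.1] 0.77
scene pointer_tip [264.8 199. ] 0.59
scene lid_tab [283.8 218.3] 0.68
scene lid_hinge [325.7 221.4] 0.86
```

View pics/c4.png

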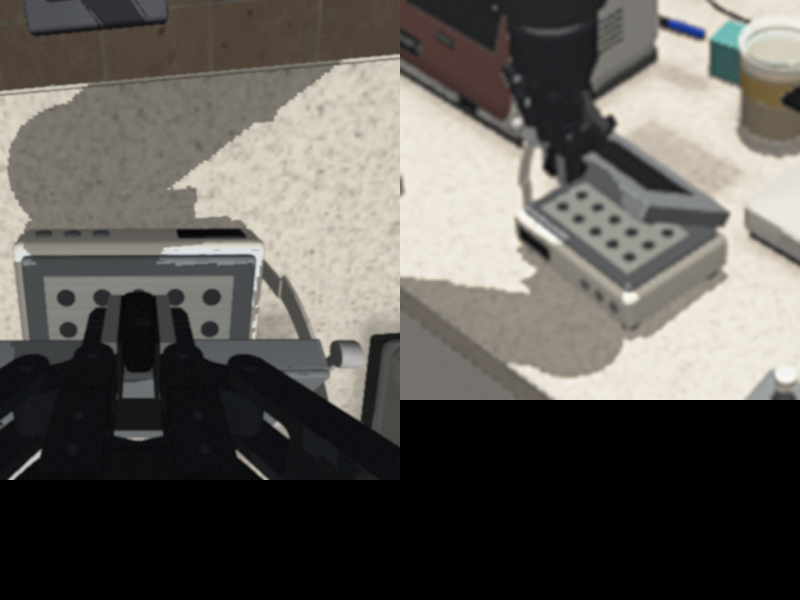

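The lid is up and gripped, with its front face at rows 340–378 in the wrist image. The pointer knob at (527,353) is right beside the lid edge. I'll check the angle with bias corrected via the lid corner.

Run:
```python
from h import *
s=ctrl.state(); print(s["eef_pos"],s["wrist_force"])
a=-0.078
def W(v,hx=594.5,hy=67.):
    ca,sa=np.cos(a),np.sin(a); return [hx+ca*v[0]-sa*v[1],hy+sa*v[0]+ca*v[1],63+v[2]]
def L(r,y,h,th): return [-r*np.cos(th)+h*np.sin(th),y,r*np.sin(th)+h*np.cos(th)]
for th in (.55,.6,.65,.7):
  print(th,"corners",[proj("wrist",W(L(128,y,h,th))).round(1).tolist() for y in(80,85) for h in(0,12)],"tip",proj("wrist",W(L(118,98,0,th))).round(1),"S:tip",proj("scene",W(L(118,98,0,th))).round(1),"tab",proj("scene",W(L(155,0,6,th))).round(1))
im=cv2.imread("pics/w4.png")[310:410,430:560]; cv2.imwrite("pics/c5.png",cv2.resize(im,None,fx=6,fy=6,interpolation=2))
```

```text
[469.89787476  77.71733586 149.25410536] [-4.77522584 -1.23620553 -2.82567935]
0.55 corners [[491.5, 330.0], [499.6, 354.8], [502.4, 329.9], [511.0, 354.8]] tip [522.  339.4] S:tip [265.7 202.7] tab [282.5 219.9]
0.6 corners [[495.6, 343.1], [503.6, 369.7], [506.7, 343.0], [515.2, 369.7]] tip [526.2 351.2] S:tip [266.7 200.5] tab [283.9 216.8]
0.65 corners [[499.7, 357.1], [507.4, 385.4], [511.0, 357.1], [519.2, 385.3]] tip [530.3 363.7] S:tip [267.7 198.3] tab [285.5 213.7]
0.7 corners [[503.6, 372.0], [511.1, 401.9], [515.2, 372.0], [523.1, 401.8]] tip [534.3 376.9] S:tip [268.8 196.1] tab [287.1 210.6]
```

View pics/c5.png

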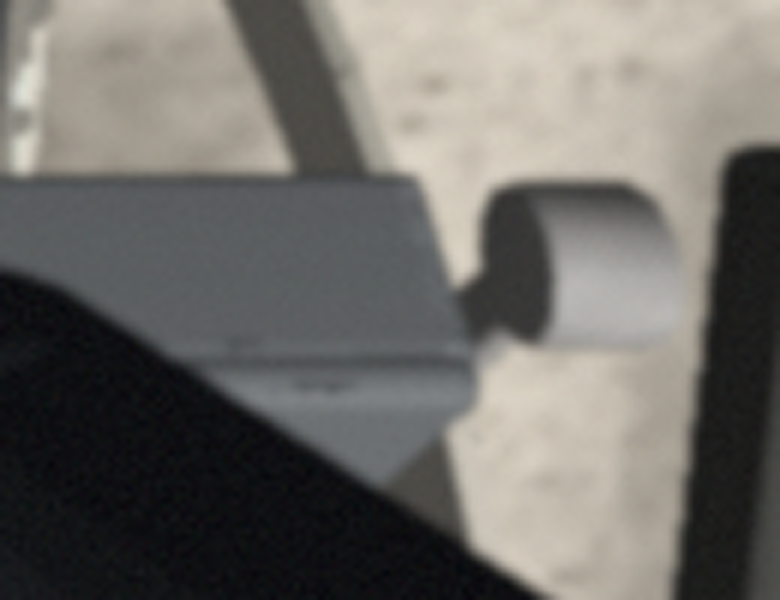

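The image gives the lid at about 0.595–0.60 and the pointer at about 0.61, and the scene camera puts the pointer slightly higher. I'll add about 0.02 rad and let it settle.

>>> send_rows --rows '[[[-0.6,0,-0.8],0,0],[[-1.2,0,-1.6],0,0],[[-1.9,0,-2.5],0,0],[[-1.9,0,-2.5],0,0],[[-1.9,0,-2.5],0,0]]'

```text
t: 9.8
eef_pos: [471.5, 77.5, 151.3]
ee_rot: [[-0.996, 0.085, -0.002], [0.085, 0.996, -0.0], [0.002, -0.001, -1.0]]
wrist_force: [-5.6, -0.9, -5.7]
grip_width: 10.8
grasp_force: 58.9
```

>>> send_rows --rows '[[[0,0,0],0,0],[[0,0,0],0,0],[[0,0,0],0,0],[[0,0,0],0,0],[[0,0,0],0,0]]'

```text
t: 10.3
eef_pos: [471.5, 77.5, 151.3]
ee_rot: [[-0.996, 0.085, -0.002], [0.085, 0.996, -0.0], [0.002, -0.001, -1.0]]
wrist_force: [-5.2, -0.4, -5.3]
grip_width: 10.7
grasp_force: 58.9
```

Run:
```python
from h import *
s=ctrl.state(); print(s["t"],s["eef_pos"],s["wrist_force"],s["grip_width"],s["grasp_force"],np.round(s["joint_velocities"],4))
im=save("wrist","w5"); z=np.zeros((600,800,3),np.uint8); q=cv2.resize(im[310:410,430:560],None,fx=4,fy=4,interpolation=2); z[:400,:520]=q[:,:,::-1]
b=save("scene","s5"); q=cv2.resize(b[280:350,350:440],None,fx=3,fy=3,interpolation=2); z[:210,525:795]=q[:,:,::-1]; cv2.imwrite("pics/c6.png",z)
```

```text
10.3 [471.5065003   77.54883805 151.33353186] [-5.17748459 -0.38515997 -5.30385528] 10.70437162001849 58.90004217624664 [ 0.0022  0.0008 -0.0009  0.0019  0.0002 -0.0005]
```

View pics/c6.png

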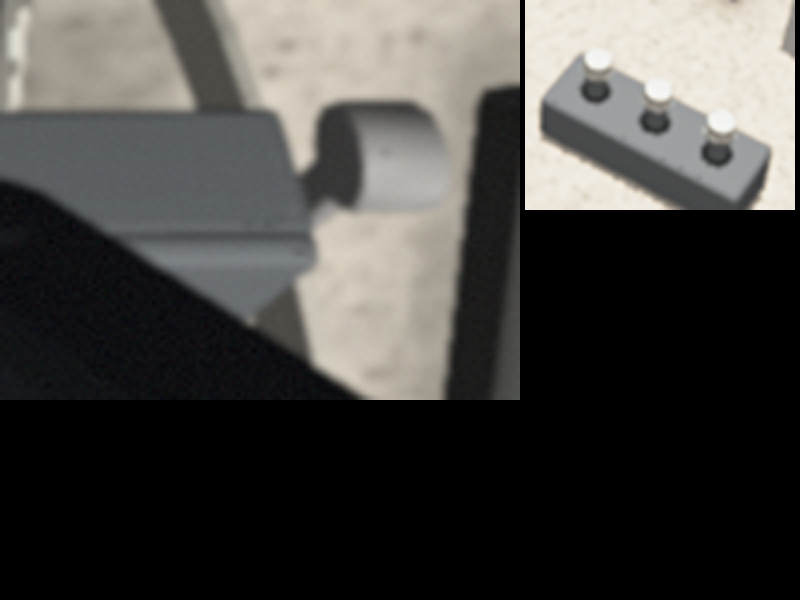

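The three caps are now level, and the lid edge and pointer agree within about 0.02 rad and are steady. I'm handing in.

```bash
python3 -c "
from rig import ctrl
print(ctrl.finish_job())"
```

```text
the job is handed in; nothing more can be done
None
```

I pressed the standing cap home and handed the job in with the gripper holding the lid steady at about 0.63 rad. By the camera images that is within about 0.02 rad of the pointer, inside the 0.08 rad limit; the hand-in returned no verdict.

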